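# Set the telescoping height gauge over a righted sleeve

### The arm

A 6-joint arm with a two-finger parallel gripper is mounted at the origin on the work surface. World frame = base frame: x ahead of the robot, y to its left, z up, the work surface at z = 0. Lengths are in m, angles in rad, forces in N, time in s.
With the tool pointing down it reaches from about 0.4 to 0.825 m from the base axis. Payload 7 kg.
Tool frame: the origin (TCP) lies at the very end of the fingers, on their centre line; the grasp point (between the pads) lies 19 mm behind it; z points along the fingers, y is the line along which they close (so a half turn about z gives the same grasp; the last joint's range is limited). The gripper opens to 88 mm and grips with 3 to 60 N. Pads are 19 mm wide; open, the fingers measure 130 mm over their backs; the gripper's body (78 mm by 193 mm) begins 47 mm behind the grasp point.
Start: joints at [-1.002, 0.359, 0.012, 0, -1.224, -0.288], TCP at [0.187, -0.649, 0.227] pointing down, gripper open.
Joint ranges: [-3.07, 3.07], [-1.43, 2.12], [-1.02, 1.25], [-3.03, 1.67], [-3.05, -0], [-3.03, 3.03]. Speed limits (rad/s): [2.39, 2.39, 3.01, 3.14, 3.14, 3.14].

### API

Orientations are given as [roll, pitch, yaw] about the fixed x, y, z axes, in that order (R = Rz(yaw) Ry(pitch) Rx(roll)).
In Python, from station import arm, grab_frame gives the robot as it stands.
- The arm moves only by the tool jog_arm, never from a script. Its argument "deltas" is a list that holds one entry, the list of rows, each a list of 4 numbers: the shift along the tool's x, y, z in units of 60 mm (1.0 is 60 mm), then the turn about the tool's z in units of 5 degrees (1.0 is 5 degrees). A call has 1 to 8 rows; each row is the pose to reach, as a shift and turn from the pose commanded when the call began, along the tool's axes at that moment; what a row does not reach only later rows make up. A row lasts 1/8 s, in which the tool goes at most 62.5 mm and 10.7 degrees, less where a joint would pass 70% of its speed; a pose out of reach is approached as far as the arm can. A call with a gripper value outside its range is refused whole. "grip" is the finger opening in mm, from 0 to 87.6, set as the call begins (left out, the last holds). The fingers move at their own pace and stop on an object; "squeeze" is the grip in N (left out, the last holds). Time passes only in rows, so rows that repeat a pose let the fingers close. It gives the time, the measured TCP pose, the force, the opening and the grip force at its end, in the units of the state.
- arm.get_state(): the state, without advancing time (a new reading comes with each control period).
- grab_frame(name): name is "scene" or "top" or "wrist"; returns a dict with "img" (480x640x3 uint8, red, green, blue), "vfov" (degrees; the focal length in pixels is half the picture's height over the tangent of half this angle, whatever the lens; pixels are square), "cx", "cy" (the principal point, pixels), "xyz" and "rotation" of the camera in the world. Camera axes: x right, y down, z forward; pixel columns grow to the right and rows downward; lengths in m; the calibration is good to about 2 mm. A picture is of the moment at which its call begins. There is no depth.
- arm.job_done(): hands the job in; it is judged then, once.
The state is a dict: "t": time; "q": joint angles; "qd": joint speeds; "joint_efforts": joint torques, N m; "eef_pos": TCP position; "ee_rot": TCP orientation; "force": force on the tool from outside, world axes, zero at the start; "moment": the same for the moment, N m; "width": finger opening in m; "gripper_force": force on a finger pad.
Only numpy, scipy, OpenCV 4.12 (cv2) and the standard library are available. Lean on these libraries where they do the work, as an engineer would, in place of code of your own. Each camera call takes 0.05 s, during which the arm holds its last target. There are 200 camera calls.

### The job

The flanged sleeve has fallen over on the bench: stand it upright, flange down, on the gauge's round pad and let go of it. Then pinch the handle of the gauge's telescoping boom so that its lock button is squeezed in, draw the boom out until its pointer stands level with the index on the scale, and finish while holding it there with the button still squeezed (a spring pulls the boom back if you let go). Leave the spray can, the steel ring and the oil bottle where they are.

Things in the scene. Friction and masses are not known exactly. Their poses are not given: they have to be found in the camera images.
- sleeve: Bare steel flanged sleeve, 70 mm tall, about 0.4 kg: cylinder 50 mm in diameter above a foot flange 66 mm in diameter, 10 mm thick. Origin: centre of the flange's underside; z is its axis, from flange to plain end. It starts lying on the bench, plain end dipping 7.6 degrees below level. Centre of mass 32 mm above the foot: it rocks upright by itself from a lean of 20 degrees or so.
- sleeve_grip (a point): Point on the sleeve's axis, 45 mm from the underside of the flange and 25 mm from the plain end: the middle of the plain cylinder's free length, good to grip across 50 mm.
- gauge: Fixed gauge: dark steel base plate (520 x 150 mm, 12 mm thick), grey column and level outer tube (top 142 mm up, ending at x = -20 mm). Origin on the bench under the boom's axis; x: the way the boom extends, y: to the side of scale and button, z up. The scale is an aluminium strip with dark graduations, y = 45 to 65 mm, x = -20 to 215 mm, top 99 mm up.
- pad_top (a point): Centre of the top face of the round aluminium pad, 112 mm in diameter, 20 mm above the bench, standing on the gauge's base plate under the line of the boom. It is clamped somewhere from x = 195 to 245 mm in the gauge's frame and carries the index; its axes are those of the gauge.
- index_tip (a point): Tip of the index: a dark blade 3 mm wide reaching in from the +y side over the scale, on a post (12 x 8 mm, 103 mm high) fixed to the pad. It lies 45 mm behind the pad's centre (towards the tube), at y = 57 mm in the gauge's frame, 105 mm above the bench. The boom's pointer must be drawn level with it.
- pointer_tip (a point): Tip of the boom's pointer: a dark blade 3 mm wide reaching out from under the boom, below the handle, to y = 53 mm in the gauge's frame, 106 mm above the bench. It moves with the boom, in line with the handle's middle (x = 30 mm in the gauge's frame when home).
- handle: Handle of the boom: a black upright block on the boom, its top 190 mm above the bench, 30 mm long along the boom, 24 mm thick; the steel lock button sticks out 16 mm on its +y side. Origin at the gauge's origin when home, moving with the boom; axes of the gauge. The boom's bar (20 mm wide, top 132 mm up) ends 60 mm ahead of the handle's middle, with a feeler below it 100 mm up.
- handle_grip (a point): Where to pinch the handle: midway between the button's outer face (y = +24 mm in the gauge's frame) and the block's other face (y = -16 mm), 26 mm below the handle's top, 164 mm above the bench. Fingers close along the gauge's y: 40 mm wide at rest, 32 mm with the button fully in. Fingers may reach down to 135 mm above the bench.
- boom (a joint): Extension of the boom in m: 0 home (start, locked), up to 0.19. A spring pulls it home with 3 to 5 N. With the button out it is locked at home (about 1 mm of play). If let go while out, it springs back until its tab stops in front of the catch at about 0.017; squeezing the button frees it again.
- lock_button (a joint): Travel of the lock button in m: 0 out (locked), 0.008 fully squeezed towards the block; from about 0.006 the boom is free. Its spring takes about 3 N at first and 6 N at the end.
- spray_can: Bystander: upright grey spray can, 58 mm in diameter, 150 mm tall; origin under its centre.
- flange_ring: Bystander: flat steel ring, 90 mm across, 56 mm hole, 22 mm thick; origin under its centre.
- oil_bottle: Bystander: white plastic bottle with black cap, 64 mm in diameter, 160 mm tall; origin under its centre.
Not all that is in view belongs to the job. Several things have the shape of the sleeve; the one meant has the colours described above.

How it is judged:
By the outcome, as a careful person would: the job done as asked, in the order asked, and still so for the second after the job is handed in, while the arm keeps its last pose, push and grip.
It also fails if it takes over 54 s, if anything falls off the work surface, if the arm or the gripper's body presses on something with over 40 N, if the wrist force passes 120 N, or if a joint passes its speed limit or range.

## Working session

There is one attempt and no reset: what is moved stays moved. The work goes in short steps, Python scripts to look and compute and a tool call to move; the robot and the scene stay as the last step left them, time stands still between calls to the robot, and variables do not carry over. Pictures are saved under pics/ and viewed, at most 10 in all, crops included, and the job is handed in when it is done.

Besides the shell and the picture viewer there is one more tool, called after ">>>" by a JSON object that holds its "method" and its "body". jog_arm: Moves the arm, as the interface text tells. Its arguments: {"type":"object","properties":{"deltas":{"type":"array"},"grip":{"type":"number"},"squeeze":{"type":"number"}},"required":["deltas"]}

```bash
mkdir -p pics; ls
cat > h.py <<'E'
import numpy as np, cv2, json, sys
from station import arm, grab_frame
def shot(name, f):
    fr=grab_frame(name); cv2.imwrite('pics/%s.png'%f, fr['img'][:,:,::-1])
    np.save('pics/%s.npy'%f, fr, allow_pickle=True); return fr
def load(f): return np.load('pics/%s.npy'%f, allow_pickle=True).item()
def ray(fr,u,v):
    f=240/np.tan(np.radians(fr['vfov'])/2)
    d=np.array(fr['rotation'])@np.array([(u-fr['cx'])/f,(v-fr['cy'])/f,1]); return np.array(fr['xyz']),d/np.linalg.norm(d)
def onz(fr,u,v,z):
    o,d=ray(fr,u,v); return o+d*(z-o[2])/d[2]
def tri(*obs):
    A=np.zeros((3,3));b=np.zeros(3);R=[]
    for fr,u,v in obs:
        o,d=ray(fr,u,v);P=np.eye(3)-np.outer(d,d);A+=P;b+=P@o;R.append((o,P))
    x=np.linalg.solve(A,b); return x,[np.linalg.norm(P@(x-o)) for o,P in R]
def proj(fr,p):
    f=240/np.tan(np.radians(fr['vfov'])/2); c=np.array(fr['rotation']).T@(np.array(p)-np.array(fr['xyz']))
    return np.array([f*c[0]/c[2]+fr['cx'],f*c[1]/c[2]+fr['cy']])
E
python3 - <<'E'
from h import *
for n in ['scene','top','wrist']:
    fr=shot(n,n+'0'); print(n,fr['vfov'],fr['cx'],fr['cy'],np.round(fr['xyz'],3).tolist(),np.round(fr['rotation'],3).tolist(), [k for k in fr])
s=arm.get_state(); print({k:np.round(v,3).tolist() for k,v in s.items()})
E
```

```text
pics
scene 50.77142431839824 316.48035384331985 236.0980819017174 [1.449, 0.405, 1.155] [-2.402, 0.017, 1.921] ['img', 'vfov', 'cx', 'cy', 'xyz', 'rotation']
top 44.11524805493413 322.691624371967 241.3316220667345 [0.192, 0.071, 1.851] [-2.946, -0.008, -1.583] ['img', 'vfov', 'cx', 'cy', 'xyz', 'rotation']
wrist 70.70544045167739 318.3847534829316 243.42265182581724 [0.108, -0.671, 0.383] [2.836, -0.002, 1.851] ['img', 'vfov', 'cx', 'cy', 'xyz', 'rotation']
{'t': 0.15, 'q': [-1.002, 0.359, 0.011, -0.0, -1.224, -0.288], 'qd': [0.002, -0.003, 0.001, 0.0, 0.0, 0.001], 'joint_efforts': [-0.001, -58.328, 29.329, 7.001, 0.009, -0.0], 'eef_pos': [0.187, -0.648, 0.226], 'ee_rot': [3.14, -0.0, -2.861], 'force': [-0.148, 0.026, -0.934], 'moment': [0.035, 0.042, 0.029], 'gripper_force': 0.0, 'width': 0.088}
```

```bash
sed -i "s/^def shot/from scipy.spatial.transform import Rotation as Rn\ndef RM(fr): return Rn.from_euler('xyz',fr['rotation']).as_matrix()\ndef shot/; s/np.array(fr\['rotation'\])/RM(fr)/g" h.py; python3 -c "
from h import *
print(onz(load('top0'),320,240,0),onz(load('scene0'),320,240,0),onz(load('wrist0'),320,240,0))"
```

```text
[0.56354516 0.06063162 0.        ] [0.47731601 0.04060792 0.        ] [ 2.19377587e-01 -6.35699928e-01  5.55111512e-17]
```

View pics/scene0.png

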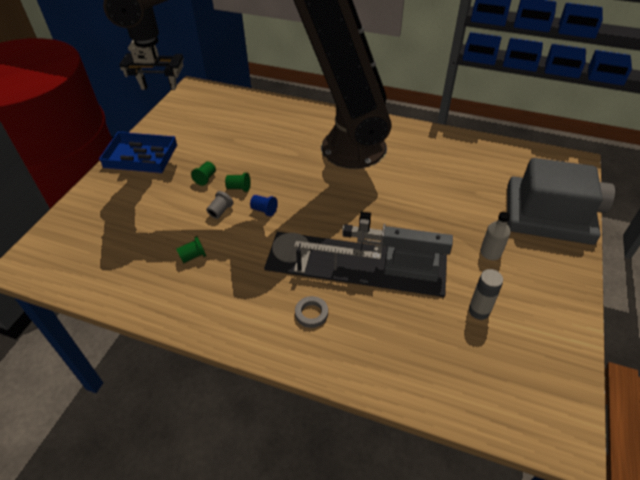

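View pics/top0.png

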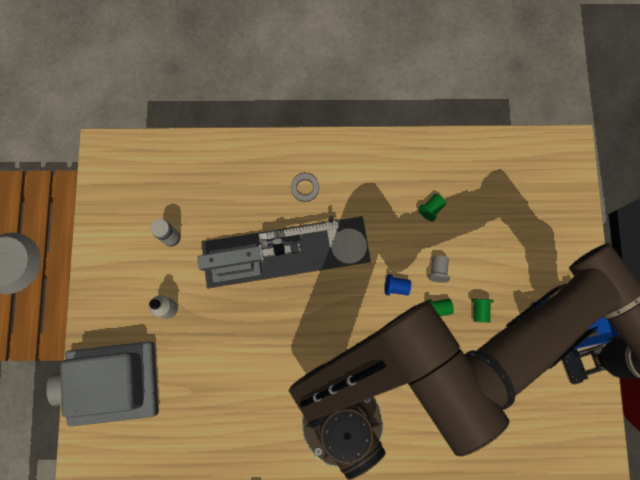

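The picture shows five sleeve shapes. Scene pixels: green (203,172), (237,182), (190,250); blue (263,205); bare grey (220,205), which is (440,268) in top. The grey one fits "bare steel". The pad is at (348,245) in top, the handle near (279,249), and the index at about (335,228). I'll confirm these with one crop.

Run:
```python
from h import *
s=load('scene0');t=load('top0')
for n,fr,(a,b,c,d) in [('s',s,(190,180,250,230)),('t',t,(420,240,465,290))]:
    im=fr['img'][b:d,a:c]; hsv=cv2.cvtColor(im,cv2.COLOR_RGB2HSV)
    m=((hsv[:,:,1]<60)&(hsv[:,:,2]>60)).astype(np.uint8)
    k,l,st,ce=cv2.connectedComponentsWithStats(m); i=1+np.argmax(st[1:,4])
    ys,xs=np.nonzero(l==i); print(n,st[i],ce[i]+[a,b]); 
    r=cv2.minAreaRect(np.c_[xs+a,ys+b].astype(np.float32)); print(r)
    c0=ce[i]+[a,b]; print(onz(fr,*c0,0.03))
    print(cv2.boxPoints(r).tolist(),[onz(fr,*p,0.03).round(3).tolist() for p in cv2.boxPoints(r)])
def crop(fr,u,v,w,h,S): 
    return cv2.resize(fr['img'][v:v+h,u:u+w,::-1],None,fx=S,fy=S,interpolation=cv2.INTER_CUBIC)
A=crop(s,180,160,100,100,4);B=crop(t,385,230,80,80,5)
C=crop(t,195,205,180,90,4); C=cv2.resize(C,(800,200*1))if 0 else C[:, :]
o=np.zeros((600,800,3),np.uint8);o[:300,:400]=A[20:320];o[:300,400:]=B[50:350]
C=crop(t,250,205,130,75,4);o[300:,:520]=C
G=crop(s,260,205,70,75,4);o[300:,520:]=G
o=np.clip(o*1.6,0,255).astype(np.uint8)
cv2.imwrite('pics/c1.png',o)
```

```text
s [ 18  12  23  21 218] [218.78440367 202.18807339]
((218.0367431640625, 201.9185333251953), (13.622125625610352, 22.552814483642578), 42.709388732910156)
[ 0.45574297 -0.31348508  0.03      ]
[[205.38339233398438, 205.5846710205078], [220.68051147460938, 189.0127716064453], [230.69009399414062, 198.2523956298828], [215.39297485351562, 214.8242950439453]] [[0.484, -0.347, 0.03], [0.397, -0.337, 0.03], [0.427, -0.285, 0.03], [0.511, -0.297, 0.03]]
t [  9  16  20  26 410] [439.3097561  269.04634146]
((438.5, 268.5), (25.0, 19.0), 90.0)
[ 0.46154603 -0.30920989  0.03      ]
[[429.0, 256.0], [448.0, 256.0], [448.0, 281.0], [429.0, 281.0]] [[0.503, -0.279, 0.03], [0.502, -0.338, 0.03], [0.424, -0.334, 0.03], [0.425, -0.275, 0.03]]
```

View pics/c1.png

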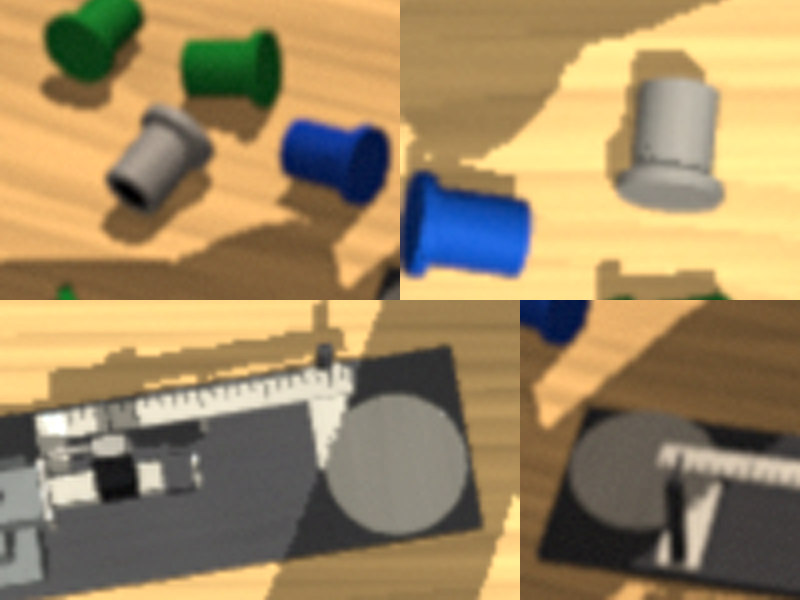

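The crop confirms the grey sleeve as the only bare steel one. Its flange faces the robot (top (439,278)) and its plain end is away at (440,257). Next I move over it for a wrist view.

```bash
cat >> h.py <<'E'
def jog(x,y,z,yaw):
    "units to go from measured pose to world x,y,z and tool yaw (rad), tool pointing down"
    s=arm.get_state(); R=Rn.from_euler('xyz',s['ee_rot']).as_matrix()
    d=R.T@(np.array([x,y,z])-np.array(s['eef_pos']))/0.06
    dy=(yaw-s['ee_rot'][2]+np.pi)%(2*np.pi)-np.pi
    print('t',round(s['t'],2),'deltas',np.round(d,2).tolist(),round(-np.degrees(dy)/5,2),'q',np.round(s['q'],2).tolist()); return d
E
python3 -c "
from h import *
jog(.46,-.31,.17,np.pi)"
```

```text
t 0.15 deltas [-5.93, 4.15, 0.94] 3.22 q [-1.0, 0.36, 0.01, -0.0, -1.22, -0.29]
```

>>> {"method": "jog_arm", "body": {"deltas": [[[-0.8, 0.6, 0, 0.4], [-1.6, 1.1, 0.1, 0.8], [-2.5, 1.8, 0.2, 1.3], [-3.4, 2.4, 0.4, 1.8], [-4.3, 3.0, 0.6, 2.3], [-5.2, 3.6, 0.8, 2.8], [-5.9, 4.15, 0.9, 3.2], [-5.9, 4.15, 0.9, 3.2]]]}}

```text
t: 1.15
eef_pos: [0.4598, -0.3082, 0.1718]
ee_rot: [3.141, -0.001, -3.136]
force: [-0.7, -1.2, -0.0]
width: 0.0877
gripper_force: 0.0
```

Run:
```python
from h import *
fr=shot('wrist','w1'); t=shot('top','t1')
im=fr['img']; hsv=cv2.cvtColor(im,cv2.COLOR_RGB2HSV)
m=((hsv[:,:,1]<60)&(hsv[:,:,2]>50)).astype(np.uint8)
k,l,st,ce=cv2.connectedComponentsWithStats(m)
for i in range(1,k):
    if st[i,4]>400: print(st[i],ce[i].round(1))
print(proj(fr,[.46,-.31,.03]), arm.get_state()['q'])
cv2.imwrite('pics/w1b.png',np.clip(im[:,:,::-1]*1.5,0,255).astype(np.uint8))
```

```text
[ 286  188   74   94 5082] [317.8 231.9]
[ 527  240  113   85 5913] [593.2 275.8]
[  137   287   364   122 13773] [307.4 349.8]
[415 287  40  21 454] [433.2 295.7]
[  0 292  48  32 759] [ 18.  303.8]
[   34   445   395    35 11542] [235.2 463.9]
[315.73227983 231.03697102] [-2.40984155e-01  2.03577266e-01 -3.34679572e-01 -6.76236058e-05
 -1.03325100e+00 -1.32570622e+00]
```

View pics/w1b.png

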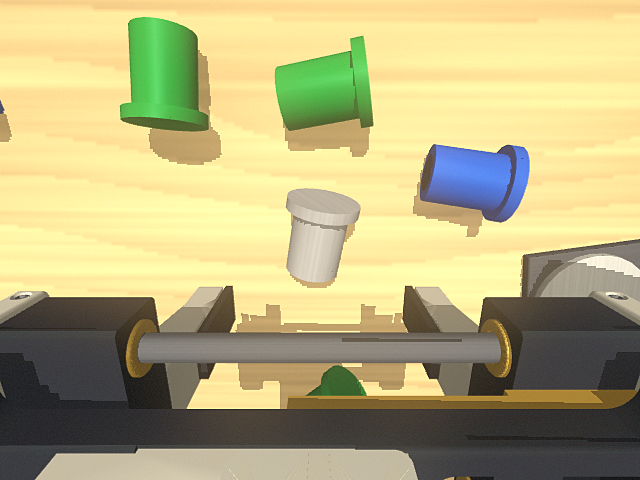

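The picture shows the grey sleeve with its flange at (323,205) and plain end at (315,278). Green sleeves are at (165,75) and (325,90), blue at (475,182), and the pad at the right edge.

Run:
```python
from h import *
def blob(fr,u,v):
    hsv=cv2.cvtColor(fr['img'],cv2.COLOR_RGB2HSV)
    m=((hsv[:,:,1]<60)&(hsv[:,:,2]>50)).astype(np.uint8)
    k,l,st,ce=cv2.connectedComponentsWithStats(m); return (l==l[v,u]), ce[l[v,u]]
w=load('w1'); t=load('t1'); 
b,c=blob(w,318,240); bt,ct=blob(t,440,265); bs,cs=blob(load('scene0'),220,200)
print(c,ct,cs,'tri w-top',tri((w,*c),(t,*ct)),'w-scene',tri((w,*c),(load('scene0'),*cs)))
mid=[]
for r in range(232,266,3):
    xs=np.nonzero(b[r])[0]; mid.append([(xs[0]+xs[-1])/2,r])
vx,vy,x0,y0=cv2.fitLine(np.float32(mid),cv2.DIST_L2,0,.01,.01).ravel()
P=lambda r,z: onz(w,x0+(r-y0)*vx/vy,r,z)
a,e=P(232,.029),P(265,.026); d=(e-a)[:2]; print('axis yaw deg',np.degrees(np.arctan2(d[1],d[0])),a,e)
r0=np.nonzero(b.any(1))[0]; print(r0[0],r0[-1])
# plain end lowest visible row: top rim of plain end z~.05 
print('rows',P(r0[0],.0),P(r0[0],.066),P(r0[-1],.025),P(r0[-1],.05))
for r in (215,240,255,265): xs=np.nonzero(b[r])[0]; print(r,np.linalg.norm(onz(w,xs[0],r,.028)-onz(w,xs[-1]+1,r,.028)))
print(w['xyz'],Rn.from_euler('xyz',w['rotation']).as_matrix()[:,2])
```

```text
[317.81011413 231.85989768] [338.58848564 302.36317041] [219.2835249  202.18390805] tri w-top (array([ 0.37662068, -0.14805939,  0.21186331]), [np.float64(0.16333671387526666), np.float64(0.16333671387526666)]) w-scene (array([ 0.45954832, -0.30839829,  0.03506725]), [np.float64(0.00035391986645851454), np.float64(0.00035391986645856626)])
axis yaw deg -9.720526754465235 [ 0.46118609 -0.30787126  0.029     ] [ 0.49492781 -0.31365128  0.026     ]
188 281
rows [ 0.42487603 -0.3000395   0.        ] [ 0.41538582 -0.30167224  0.066     ] [ 0.51207858 -0.3166155   0.025     ] [ 0.50103301 -0.31592449  0.05      ]
215 0.05829287692777921
240 0.0503242854010199
255 0.049144243671528774
265 0.04865701317556337
[ 0.37747436 -0.30819469  0.32965648] [ 0.30057778  0.00218505 -0.9537548 ]
```

```bash
python3 -c "
from h import *
jog(.4788,-.311,.010,np.pi-.1697)"
```

```text
t 1.25 deltas [-0.34, -0.02, 2.7] 1.99 q [-0.24, 0.2, -0.33, -0.0, -1.03, -1.33]
```

>>> {"method": "jog_arm", "body": {"deltas": [[[-0.2, 0, 0.5, 1], [-0.34, -0.02, 1.2, 2], [-0.34, -0.02, 1.8, 2], [-0.34, -0.02, 2.3, 2], [-0.34, -0.02, 2.6, 2], [-0.34, -0.02, 2.7, 2], [-0.34, -0.02, 2.7, 2]]]}}

```text
t: 2.12
eef_pos: [0.4782, -0.3132, 0.0107]
ee_rot: [-3.142, -0.0, 2.968]
force: [-0.3, 0.0, 0.4]
width: 0.0876
gripper_force: 0.0
```

>>> {"method": "jog_arm", "body": {"deltas": [[[0, 0, 0, 0], [0, 0, 0, 0], [0, 0, 0, 0], [0, 0, 0, 0], [0, 0, 0, 0], [0, 0, 0, 0]]], "grip": 40, "squeeze": 10}}

```text
t: 2.88
eef_pos: [0.4788, -0.3124, 0.0107]
ee_rot: [-3.141, 0.0, 2.969]
force: [-0.3, -0.5, 1.0]
width: 0.0497
gripper_force: 10.0
```

Gripped at 49.7 mm. I lift it and look whether it swings.

>>> {"method": "jog_arm", "body": {"deltas": [[[0, 0, -0.3, 0], [0, 0, -0.8, 0], [0, 0, -1.4, 0], [0, 0, -2.0, 0], [0, 0, -2.3, 0], [0, 0, -2.3, 0], [0, 0, -2.3, 0]]]}}

```text
t: 3.75
eef_pos: [0.4775, -0.3118, 0.147]
ee_rot: [3.141, -0.002, 2.968]
force: [-0.2, -0.2, -5.1]
width: 0.0496
gripper_force: 10.0
```

Run:
```python
from h import *
s=shot('scene','s2');w=shot('wrist','w2')
def crop(fr,u,v,w,h,S): return cv2.resize(fr['img'][v:v+h,u:u+w,::-1],(w*S,h*S),interpolation=cv2.INTER_CUBIC)
o=np.hstack([crop(s,150,120,100,120,4),crop(w,200,100,240,300,2)[:480,40:440]])
cv2.imwrite('pics/c2.png',np.clip(o*1.6,0,255).astype(np.uint8))
st=arm.get_state();print(st['eef_pos'],st['width'],st['gripper_force'],st['force'])
```

```text
[ 0.4776344  -0.31197589  0.14690534] 0.050023694326631486 9.999669939279556 [-0.47384783 -0.38877578 -5.52046482]
```

View pics/c2.png

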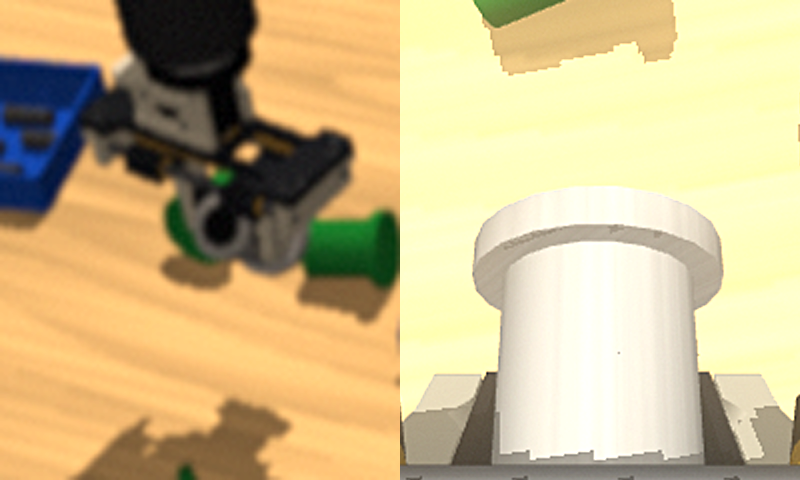

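The sleeve swung to about a 45° lean with its flange lowered (wrist crop: flange about (319,215), cylinder end down between the pads). I lower it onto free bench and roll it over the flange edge.

>>> {"method": "jog_arm", "body": {"deltas": [[[-0.35, 0, 0.3, 0], [-0.67, 0, 0.7, 0], [-0.67, 0, 1.1, 0], [-0.67, 0, 1.4, 0], [-0.67, 0, 1.6, 0], [-0.67, 0, 1.72, 0], [-0.67, 0, 1.72, 0]]]}}

```text
t: 4.72
eef_pos: [0.518, -0.3193, 0.045]
ee_rot: [-3.142, -0.001, 2.969]
force: [0.9, -0.6, -4.9]
width: 0.05
gripper_force: 10.0
```

>>> {"method": "jog_arm", "body": {"deltas": [[[0.1, 0, 0.03, 0], [0.2, 0, 0.03, 0], [0.3, 0, 0.03, 0], [0.4, 0, 0.05, 0], [0.5, 0, 0.08, 0], [0.6, 0, 0.12, 0], [0.7, 0, 0.17, 0], [0.76, 0, 0.19, 0]]]}}

```text
t: 5.72
eef_pos: [0.4748, -0.3123, 0.0362]
ee_rot: [-3.14, 0.004, 2.97]
force: [0.6, -0.2, 9.1]
width: 0.0499
gripper_force: 10.0
```

Run:
```python
from h import *
w=shot('wrist','w3'); s=shot('scene','s3')
def crop(fr,u,v,w,h,S): return cv2.resize(fr['img'][v:v+h,u:u+w,::-1],(w*S,h*S),interpolation=cv2.INTER_CUBIC)
o=np.hstack([crop(s,150,120,100,120,4),crop(w,200,100,240,300,2)[:480,40:440]])
cv2.imwrite('pics/c3.png',np.clip(o*1.6,0,255).astype(np.uint8))
st=arm.get_state();print(st['eef_pos'],st['width'],st['gripper_force'],st['force'],st['moment'])
```

```text
[ 0.47421379 -0.31214808  0.03596086] 0.04987526584476294 10.001106709241867 [-1.7045138   0.76286259  9.26582322] [ 0.11732847  0.39759035 -0.02773805]
```

View pics/c3.png

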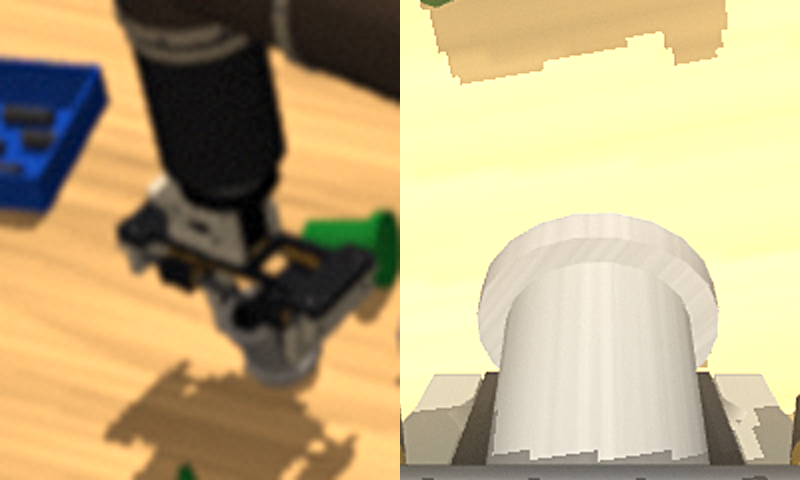

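The sleeve now leans about 28° (flange at (319,240) in wrist). I ease the grip to 3 N so that it settles onto its foot.

>>> {"method": "jog_arm", "body": {"deltas": [[[0.05, 0, 0, 0], [0.1, 0, 0, 0], [0.15, 0, 0, 0], [0.2, 0, 0, 0], [0.2, 0, 0, 0], [0.2, 0, 0, 0]]], "squeeze": 3}}

```text
t: 6.58
eef_pos: [0.4614, -0.3093, 0.0337]
ee_rot: [3.142, -0.0, 2.969]
force: [-0.2, -0.3, -4.0]
width: 0.05
gripper_force: 3.0
```

```bash
cat >> h.py <<'E'
def steel(fr,u,v,smax=60,vmin=50):
    hsv=cv2.cvtColor(fr['img'],cv2.COLOR_RGB2HSV)
    m=((hsv[:,:,1]<smax)&(hsv[:,:,2]>vmin)).astype(np.uint8)
    k,l,st,ce=cv2.connectedComponentsWithStats(m); return l==l[v,u]
E
python3 - <<'E'
from h import *
for f,w in (('w2',load('w2')),('w3',load('w3')),('w4',shot('wrist','w4'))):
    b=steel(w,319,270); b[318:]=0
    W=[(np.nonzero(r)[0][-1]-np.nonzero(r)[0][0]) if r.any() else 0 for r in b[:300]]
    print(f,'top row',np.nonzero(b.any(1))[0][0],'widest row',np.argmax(W),max(W), W[200:300:10])
st=arm.get_state();print(st['eef_pos'],st['width'],st['gripper_force'],st['force'])
E
```

```text
w2 top row 193 widest row 299 176 [np.int64(80), np.int64(111), np.int64(121), np.int64(123), np.int64(123), np.int64(111), np.int64(96), np.int64(97), np.int64(98), np.int64(167)]
w3 top row 206 widest row 299 177 [0, np.int64(51), np.int64(87), np.int64(105), np.int64(113), np.int64(117), np.int64(119), np.int64(117), np.int64(106), np.int64(167)]
w4 top row 219 widest row 299 177 [0, 0, np.int64(28), np.int64(71), np.int64(91), np.int64(102), np.int64(109), np.int64(114), np.int64(114), np.int64(167)]
[ 0.46142927 -0.30931669  0.03375031] 0.04999412072936588 2.9999228194355965 [-0.838899   -0.67060767 -4.67270137]
```

Run:
```python
from h import *
w=load('w4'); p=np.array(arm.get_state()['eef_pos']); a=np.array([.985,-.172,0]); z=np.array([0,0,1])
for g in (45,50):
  for L in (0,5,10,15,20,30):
    th=np.radians(L); ax=np.cos(th)*z+np.sin(th)*a; n=np.cos(th)*a-np.sin(th)*z
    F=p+z*.0153-ax*g/1000
    r=[proj(w,F+ax*.01*k-n*.033)[1] for k in (0,1)]
    print(g,L,np.round(r,1),'lowest z',round(1000*(F+n*.033)[2],1))
```

```text
45 0 [227.5 232.2] lowest z 4.1
45 5 [222.3 228.4] lowest z 1.3
45 10 [217.6 225.1] lowest z -1.0
45 15 [213.3 222.3] lowest z -3.0
45 20 [209.5 220.1] lowest z -4.5
45 30 [203.7 217.6] lowest z -6.4
50 0 [225.3 229.8] lowest z -0.9
50 5 [219.5 225.3] lowest z -3.6
50 10 [214.  221.2] lowest z -5.9
50 15 [209.  217.7] lowest z -7.8
50 20 [204.5 214.7] lowest z -9.2
50 30 [197.1 210.5] lowest z -10.8
```

The estimated lean is about 8° with the foot touching, so I open to let it stand.

>>> {"method": "jog_arm", "body": {"deltas": [[[0, 0, 0, 0], [0, 0, 0, 0], [0, 0, 0, 0], [0, 0, 0, 0], [0, 0, 0, 0], [0, 0, 0, 0], [0, 0, 0, 0], [0, 0, 0, 0]]], "grip": 80}}

```text
t: 7.62
eef_pos: [0.4614, -0.3094, 0.0339]
ee_rot: [3.142, -0.0, 2.969]
force: [-1.1, 0.2, 0.0]
width: 0.0799
gripper_force: 0.0
```

Run:
```python
from h import *
w=shot('wrist','w5');p=np.array(arm.get_state()['eef_pos'])
b=steel(w,319,270); b[318:]=0
r0=np.nonzero(b.any(1))[0][0]; W=[np.ptp(np.nonzero(r)[0]) if r.any() else 0 for r in b[:300]]
print('top row',r0, W[r0:r0+75:8])
c=np.nonzero(b[r0:r0+6].any(0))[0].mean()
e=onz(w,c,r0,0.0); print('back edge of foot',e,'centre if upright',e+np.array([.985,-.172,0])*.033,'tcp',p)
cv2.imwrite('pics/w5c.png',np.clip(w['img'][150:400,170:470,::-1]*1.4,0,255).astype(np.uint8))
```

```text
top row 212 [np.int64(20), np.int64(58), np.int64(79), np.int64(91), np.int64(101), np.int64(106), np.int64(111), np.int64(112), np.int64(111), np.int64(106)]
back edge of foot [ 0.42117732 -0.30147041  0.        ] centre if upright [ 0.45368232 -0.30714641  0.        ] tcp [ 0.46145178 -0.30936577  0.03395685]
```

View pics/w5c.png

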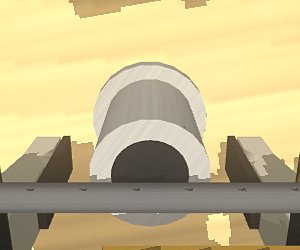

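The sleeve stands upright (crop: foot ring (150,85), mouth (150,165)). I regrip it on centre and lift.

>>> {"method": "jog_arm", "body": {"deltas": [[[0.07, 0, 0.05, 0], [0.13, 0, 0.1, 0], [0.13, 0, 0.1, 0]]]}}

```text
t: 8.05
eef_pos: [0.4531, -0.3079, 0.0276]
ee_rot: [3.141, -0.001, 2.968]
force: [0.3, 0.1, -0.5]
width: 0.0799
gripper_force: 0.0
```

>>> {"method": "jog_arm", "body": {"deltas": [[[0, 0, 0, 0], [0, 0, 0, 0], [0, 0, 0, 0], [0, 0, 0, 0], [0, 0, 0, 0], [0, 0, 0, 0]]], "grip": 40, "squeeze": 25}}

```text
t: 8.8
eef_pos: [0.4538, -0.308, 0.028]
ee_rot: [3.142, 0.0, 2.969]
force: [1.0, 0.5, 0.5]
width: 0.0497
gripper_force: 25.0
```

>>> {"method": "jog_arm", "body": {"deltas": [[[0, 0, -0.3, 0], [0, 0, -0.8, 0], [0, 0, -1.4, 0], [0, 0, -2.0, 0], [0, 0, -2.0, 0]]]}}

```text
t: 9.43
eef_pos: [0.4549, -0.3084, 0.1502]
ee_rot: [-3.141, 0.004, 2.969]
force: [0.9, 0.4, -5.2]
width: 0.0495
gripper_force: 25.0
```

Run:
```python
from h import *
t=shot('top','t6'); s=shot('scene','s6'); t0=load('top0'); s0=load('scene0')
def pad(fr,box,lo,hi):
    a,b,c,d=box; g=cv2.cvtColor(fr['img'],cv2.COLOR_RGB2GRAY)[b:d,a:c]
    return g
g=t0['img'][225:268,325:372].mean(2).astype(int)
print(g[::3,::3])
g=s0['img'][228:268,268:312].mean(2).astype(int)
print(g[::3,::3])
o=np.vstack([cv2.resize(t['img'][200:300,190:390,::-1],(800,400),interpolation=cv2.INTER_CUBIC)[50:350],cv2.resize(s['img'][205:305,260:460,::-1],(800,400),interpolation=cv2.INTER_CUBIC)[:300]])
cv2.imwrite('pics/c6.png',np.clip(o*1.6,0,255).astype(np.uint8))
```

```text
[[120 134 132 135 114  33  31  31  31  30  30  30  30  53  84  84]
 [138 135 135 130  87  32  37  50  54  46  32  29  31  38  78  78]
 [ 59 136 142 144  52  77  83  84  83  85  85  63  32  33  87  87]
 [ 55 129 142 138  85  84  83  85  84  85  87  86  74  33  84  85]
 [ 55 107 141  97  85  85  84  84  85  85  85  85  84  53  77  83]
 [ 56  74 134  86  84  85  84  84  86  86  86  86  84  83  72  85]
 [ 55  64 132  82  84  84  85  84  87  86  85  85  84  85  57  79]
 [ 55  58  94  82  83  85  85  85  86  85  86  86  85  84  52  85]
 [ 55  53  51  82  83  85  85  84  86  86  87  86  85  83  39  85]
 [ 55  38  35  83  82  85  83  84  86  86  86  86  86  81  31  77]
 [ 53  32  31  66  82  84  85  85  86  86  86  85  85  51  32  77]
 [ 50  32  31  32  72  83  84  84  86  85  86  86  61  32  32  62]
 [ 30  31  32  32  33  53  82  84  85  85  80  46  32  32  33  53]
 [ 32  32  32  33  34  33  34  36  37  41  48  57  73  74  75  72]
 [ 33  33  35  42  48  56  72  72  75  73  74  75  74  74  76  77]]
[[104 107 109  90  57  59  58  56  56  54  54  52  52  52  52]
 [114 103  65  37  42  47  53  56  58  57  58  55  54  54  51]
 [112  63  55  17  24  42  53  58  56  57  56  54  48  54  54]
 [ 65  60  41  38  56  56  56  56  57  56  56  57  47  19  19]
 [ 59  60  41  58  57  57  59  57  58  62  69  62  57  41  15]
 [ 62  58  56  54  56  57  57  56  57 101 114 109 116 115  97]
 [ 57  45  57  55  58  56  58  58  58  78  77 100 108 103 111]
 [ 56  27  58  56  57  57  57  58  56  54  35  52  55  59  48]
 [ 55  18  52  58  58  59  57  56  54  51  17  47  54  94  58]
 [ 40  16  30  57  57  58  57  55  55  53  14  43  93 123  39]
 [ 21  16  17  33  54  57  57  55  55  53  15  73 125 114  37]
 [ 15  15  16  17  20  35  44  45  44  40  17  78 126  79  37]
 [ 17  17  18  16  17  17  18  16  17  69  20  68 127  53  38]
 [ 16  17  17  17  16  16  17  17  27 109  24  62 122  38  39]]
```

View pics/c6.png

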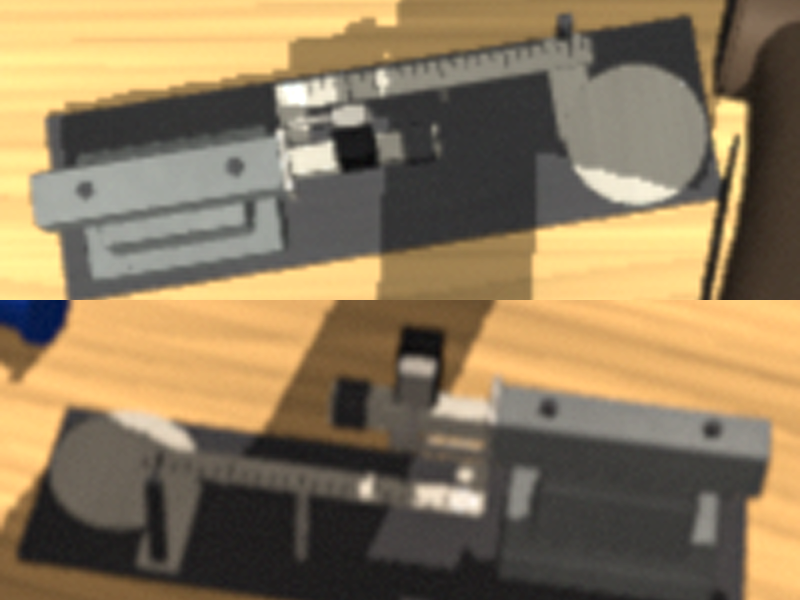

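Top view (c6): handle at about (279,249), pad at (348,245), index post tip at about (331,218). Scene view: handle top at (365,216), index at (298,245). Next I take the gauge's geometry from the masks.

Run:
```python
from h import *
t=load('top0'); s=load('scene0')
def comp(m,u,v,x0,y0):
    k,l,st,ce=cv2.connectedComponentsWithStats(m.astype(np.uint8)); return (l==l[v-y0,u-x0]).astype(np.uint8)
def reg(fr,a,b,c,d):
    im=fr['img'][b:d,a:c]; return im.mean(2), cv2.cvtColor(im,cv2.COLOR_RGB2HSV)[:,:,1]
g,sa=reg(t,320,220,375,275); m=comp((g>62)&(g<105)&(sa<60),348,245,320,220)
m=cv2.morphologyEx(m,cv2.MORPH_OPEN,np.ones((7,7)))
c,_=cv2.findContours(m,0,1); c=max(c,key=cv2.contourArea); et=cv2.fitEllipse(c); ct=np.array(et[0])+[320,220]; print('top pad',ct,et[1])
g,sa=reg(s,262,222,312,272); m=comp((g>46)&(g<70)&(sa<90),280,245,262,222)
c,_=cv2.findContours(m,0,1); c=max(c,key=cv2.contourArea).reshape(-1,2)+[262,222]
c=c[(c[:,0]<291)]; es=cv2.fitEllipse(c.astype(np.float32)); print('scene pad',es)
pad,res=tri((t,*ct),(s,*es[0])); print('pad tri',pad,res,'on z.02',onz(t,*ct,.02),onz(s,*es[0],.02),'diam',np.array(et[1])*(1.85-.02)/592)
# handle top (black)
for n,fr,(a,b,c_,d),cen in (('t',load('t6'),(262,232,300,262),(279,249)),('s',load('s6'),(350,205,385,235),(365,216))):
    g,sa=reg(fr,a,b,c_,d); m=(g<(22 if n=='t' else 15)); m=comp(m,*cen,a,b); ys,xs=np.nonzero(m)
    print(n,xs.mean()+a+.0,ys.mean()+b,np.ptp(xs)+1,np.ptp(ys)+1); print(g[::2,::2].astype(int))
```

```text
top pad [348.59060097 245.52759361] (33.941524505615234, 34.03810501098633)
scene pad ((290.5596923828125, 246.72003173828125), (27.42217254638672, 36.07737350463867), 84.74765014648438)
pad tri [ 0.54235486 -0.02963487  0.01240974] [np.float64(0.00017336143347076313), np.float64(0.00017336143347078002)] on z.02 [ 0.54085064 -0.0290562   0.02      ] [ 0.54841892 -0.02691621  0.02      ] diam [0.10492059 0.10521914]
t 278.5952380952381 249.20238095238096 10 11
[[ 61  67  65  96  85 129  89  66  84  71  85 130 138  91  86  87  86  87
   87]
 [162 172 142 131 118 142  98  82  83  87  86  87 107  87  86  83  80  74
   64]
 [163 176 152 139 144 143 105  82  74  81  79  76  69  49  40  36  33  31
   31]
 [142 139 140 130 125  77  63  72  70  66  36  32  31  31  30  33  32  32
   31]
 [ 87  88  70  38  47  57 116 119 120 114  57  33  32  32  32  31  33  32
   32]
 [ 95 119 108 107  91  85 119 121 120 108  69  53  53  35  34  31  32  34
   33]
 [ 82 106 124  47  43  51  48  44  40  25  23  56  53  38  34  32  33  32
   79]
 [ 79  86  85  58  56  44  17  16  14  17  16  85  82  80  50  31  34
[... 1049 characters left out ...]
 51  51  77 101 102 101]
 [ 57  57  58  57  52  13   9  10  12  12  26  59  59  61 104 112 110 106]
 [ 53  55  53  56  48  48  70  69  53  36  28  61  62  83 120 120 119 116]
 [ 55  54  53  53  48  87 108 106 106  79  27  55  54 101 117 120 121 122]
 [ 54  56  56  54  47  59  74  82  92  58  29  52  64 102 108 109 109 115]
 [ 29  41  56  55  46  40  45  46  47  29  35  53  91 103 103 102 105 103]
 [ 18  37  60  60  42  43  45  47  46  24  52  74 106 103 103 101 101 106]
 [ 17  47  58  56  43  41  46  46  47  29 111 117 121 116 117 116  97  96]
 [ 21  52  55  60  56  54  51  47  46  63 126 133 134 134 133 132 110  90]
 [ 21  50  56  55  55  55  54  53  59  91 109 115 127 132 133 130 124  91]]
```

>>> {"method": "jog_arm", "body": {"deltas": [[[0.1, 0.5, -0.3, -2], [0.2, 1.1, -0.6, -4], [0.35, 1.7, -0.83, -6], [0.5, 2.3, -0.83, -8], [0.65, 2.9, -0.83, -10], [0.8, 3.5, -0.83, -12], [0.9, 4.0, -0.83, -14], [0.97, 4.3, -0.83, -16]]]}}

```text
t: 10.52
eef_pos: [0.4394, -0.0428, 0.1959]
ee_rot: [3.138, -0.002, -1.912]
force: [0.5, -0.1, -4.9]
width: 0.0498
gripper_force: 25.0
```

>>> {"method": "jog_arm", "body": {"deltas": [[[0, 0, 0, -2], [0, 0, 0, -4], [0, 0, 0, -5.7], [0, 0, 0, -5.7], [0, 0, 0, -5.7]]]}}

```text
t: 11.15
eef_pos: [0.4402, -0.044, 0.1968]
ee_rot: [3.14, -0.0, -1.424]
force: [0.1, -0.5, -4.9]
width: 0.0499
gripper_force: 25.0
```

Run:
```python
from h import *
w=shot('wrist','w7'); st=arm.get_state(); print(st['t'],st['eef_pos'],st['ee_rot'],st['q'])
print('pad pred',proj(w,[.541,-.029,.02]))
cv2.imwrite('pics/w7b.png',np.clip(w['img'][:,:,::-1]*1.4,0,255).astype(np.uint8))
```

```text
11.2 [ 0.44039492 -0.04397421  0.19706197] [ 3.14019739e+00 -8.97422480e-05 -1.42371235e+00] [ 3.48518086e-01 -9.58291237e-03 -5.16901197e-01 -2.18615800e-04
 -1.06486306e+00 -2.01328097e-01]
pad pred [217.25022232 220.63206122]
```

View pics/w7b.png

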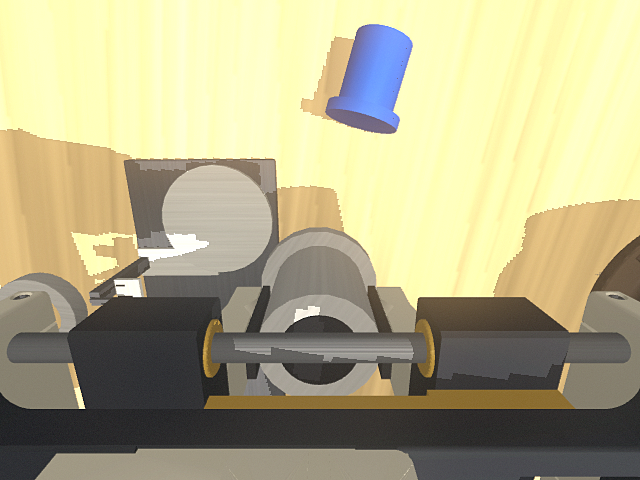

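The picture shows the pad centred at (217,220), the index blade around (120,280) with its tip at about (149,262), and the sleeve upright in the grip at (319,300).

Run:
```python
from h import *
w=load('w7');t=load('top0');t6=load('t6')
im=w['img']; hsv=cv2.cvtColor(im,cv2.COLOR_RGB2HSV); g=im.mean(2)
print(g[150:280:8,120:285:8].astype(int))
ed=cv2.Canny(cv2.GaussianBlur(im,(3,3),0),30,80)
ys,xs=np.nonzero(ed); r=np.hypot(xs-217,ys-220); k=(r>46)&(r<62); pts=np.c_[xs,ys][k].astype(np.float32)
for _ in range(6):
    e=cv2.fitEllipseDirect(pts); c=np.array(e[0]); a=np.radians(e[2]); d=pts-c
    u=d@[np.cos(a),np.sin(a)]; v=d@[-np.sin(a),np.cos(a)]; q=np.hypot(u/e[1][0]*2,v/e[1][1]*2); pts=pts[abs(q-1)<max(.03,2*np.std(q-1))]
print('wrist pad',e,len(pts))
p,res=tri((w,*c),(t,348.6,245.5)); print('tri',p,res,'wrist z.02',onz(w,*c,.02),'size',e[1][1]/338*.33)
# gauge axis: front edge of base plate in wrist, rows
L=[]
for u in list(range(135,160,3))+list(range(240,270,3)):
    col=g[145:175,u]; L.append([u,145+np.argmax(-np.diff(col))+1])
vx,vy,x0,y0=cv2.fitLine(np.float32(L),cv2.DIST_HUBER,0,.01,.01).ravel()
A=onz(w,x0-60*vx,y0-60*vy,.012);B=onz(w,x0+60*vx,y0+60*vy,.012); d=A-B; print('front edge pts',A,B,'gauge y yaw',np.degrees(np.arctan2(d[1],d[0])),L)
# handle top in top, scene
h,res=tri((t6,278.6,249.2),(load('s6'),364.8,215.3)); print('handle',h,res,onz(t6,278.6,249.2,.19),onz(load('s6'),364.8,215.3,.19))
```

```text
[[185 181 184 173 185 190 182 191 194 186 190 183 186 189 194 187 189 190
  188 190 180]
 [132 131 121 182 125 199 195 134 203 127 202 192 130 202 148 127 202 134
  199 145 176]
 [131  77  77 101 102  99 102 105 105  82 127 146 147 128  84  85  85  86
  109 110 172]
 [129  75  76  77  76  80  78  79 139 136 137 137 136 137 137 138  81  82
  107 107 180]
 [127  70  75  76  75  75  75 136 137 137 137 138 138 138 140 141 139  85
  105 106 178]
 [128  93  72  76  72  74 126 133 132 134 134 136 135 135 135 135 136 135
  101 106 123]
 [128 128  70  71  72  74 133 133 134 133 134 134 134 134 133 133 134 133
  134  77 132]
 [127 127  70  71  72  71 132 133 134 135 136 136 136 137 135 136 135 135
  135  77 129]
 [128 125  69  70  71  71 130 133 131 131 132 132 131 131 132 132 132 132
  132  81 126]
 [128 124  71  72  71  68 130 132 130 132 133 134 133 134 134 134 134 135
  135  85 128]
 [128 125  65  72  69  71 132 131 132 132 132 131 132 131 130 130 129 129
  130  77 130]
 [125 118 191 103 100  99 135 190 190 191 132 134 132 132 132 133 132 131
  132  74 130]
 [124 124 187  62  98  98  62 18
[... 736 characters left out ...]
07278 -0.07695464  0.012     ] [ 0.51544057 -0.09372653  0.012     ] gauge y yaw 8.183123118937761 [[135, np.int64(159)], [138, np.int64(158)], [141, np.int64(159)], [144, np.int64(159)], [147, np.int64(159)], [150, np.int64(158)], [153, np.int64(158)], [156, np.int64(159)], [159, np.int64(159)], [240, np.int64(158)], [243, np.int64(158)], [246, np.int64(159)], [249, np.int64(159)], [252, np.int64(159)], [255, np.int64(159)], [258, np.int64(159)], [261, np.int64(159)], [264, np.int64(159)], [267, np.int64(158)]]
handle [0.50215975 0.18081685 0.17764427] [np.float64(7.760107357120015e-05), np.float64(7.760107357119934e-05)] [0.499888   0.17992976 0.19      ] [0.51411523 0.18372616 0.19      ]
```

```bash
python3 -c "
from h import *
jog(.5415,-.0305,.053,np.radians(-81.8))"
```

```text
t 11.2 deltas [0.02, -1.7, 2.4] 0.05 q [0.35, -0.01, -0.52, -0.0, -1.06, -0.2]
```

>>> {"method": "jog_arm", "body": {"deltas": [[[0, -0.4, 0, 0], [0.02, -0.9, 0.1, 0], [0.02, -1.4, 0.4, 0], [0.02, -1.7, 0.8, 0], [0.02, -1.7, 1.4, 0], [0.02, -1.7, 1.9, 0], [0.02, -1.7, 2.3, 0], [0.02, -1.7, 2.4, 0]]]}}

```text
t: 12.2
eef_pos: [0.5407, -0.0302, 0.052]
ee_rot: [3.138, -0.0, -1.423]
force: [-0.3, -1.1, -4.3]
width: 0.0496
gripper_force: 25.0
```

>>> {"method": "jog_arm", "body": {"deltas": [[[0, 0, 0.03, 0], [0, 0, 0.06, 0], [0, 0, 0.08, 0], [0, 0, 0.08, 0]]]}}

```text
t: 12.7
eef_pos: [0.5421, -0.0298, 0.0494]
ee_rot: [-3.141, 0.0, -1.421]
force: [-0.4, -0.1, -4.9]
width: 0.0496
gripper_force: 25.0
```

>>> {"method": "jog_arm", "body": {"deltas": [[[0, 0, 0.02, 0], [0, 0, 0.04, 0], [0, 0, 0.04, 0]]]}}

```text
t: 13.08
eef_pos: [0.5421, -0.0298, 0.048]
ee_rot: [-3.141, -0.0, -1.42]
force: [-5.1, 1.4, 9.1]
width: 0.0494
gripper_force: 25.0
```

Contact came at the expected height (the foot is at 20 mm). I release and rise.

>>> {"method": "jog_arm", "body": {"deltas": [[[0, 0, -0.02, 0], [0, 0, -0.02, 0], [0, 0, -0.02, 0], [0, 0, -0.02, 0], [0, 0, -0.02, 0]]], "grip": 84}}

```text
t: 13.7
eef_pos: [0.5419, -0.0298, 0.0477]
ee_rot: [3.141, -0.0, -1.421]
force: [-0.9, 0.2, 0.6]
width: 0.0837
gripper_force: 0.0
```

>>> {"method": "jog_arm", "body": {"deltas": [[[0, 0, -0.3, 0], [0, 0, -0.8, 0], [0, 0, -1.4, 0], [0, 0, -2.2, 0], [0, 0, -3.0, 0], [0, 0, -3.8, 0], [0, 0, -4.0, 0], [0, 0, -4.0, 0]]]}}

```text
t: 14.7
eef_pos: [0.542, -0.0297, 0.2881]
ee_rot: [-3.14, 0.0, -1.421]
force: [0.2, 0.2, -0.9]
width: 0.0839
gripper_force: 0.0
```

Run:
```python
from h import *
w=shot('wrist','w8'); st=arm.get_state(); print(st['t'],st['eef_pos'],st['ee_rot'],st['q'])
cv2.imwrite('pics/w8b.png',np.clip(w['img'][:,:,::-1]*1.2,0,255).astype(np.uint8))
jog(.511-.09*.1426,.180+.09*.99,.29,np.radians(-81.8))
```

```text
14.75 [ 0.5414119  -0.02973447  0.28688093] [ 3.14075238e+00  4.53436514e-04 -1.42109719e+00] [ 3.06254854e-01  1.05207909e-01 -1.83606873e-01 -6.03780559e-04
 -1.28274089e+00 -1.56383784e-01]
t 14.75 deltas [-5.03, -0.03, -0.05] 0.08 q [0.31, 0.11, -0.18, -0.0, -1.28, -0.16]
```

>>> {"method": "jog_arm", "body": {"deltas": [[[-0.5, 0, 0, 0], [-1.2, 0, 0, 0], [-2.0, 0, 0, 0], [-2.8, 0, 0, 0], [-3.4, 0, 0, 0], [-3.6, 0, 0, 0.08], [-3.6, 0, 0, 0.08]]]}}

```text
t: 15.62
eef_pos: [0.5091, 0.1839, 0.2864]
ee_rot: [3.139, -0.001, -1.427]
force: [0.2, 0.0, 0.2]
width: 0.084
gripper_force: 0.0
```

Run:
```python
from h import *
w=shot('wrist','w9'); t=shot('top','t9'); s=shot('scene','s9'); st=arm.get_state(); print(st['t'],st['eef_pos'],st['ee_rot'])
print('pred handle',proj(w,[.511,.18,.19]),'index',proj(w,np.r_[np.array([.541,-.03])-.045*np.array([.1426,-.99])+.057*np.array([.99,.1426]),.105]))
cv2.imwrite('pics/w9b.png',np.clip(w['img'][:,:,::-1]*1.2,0,255).astype(np.uint8))
```

```text
15.775 [0.50960653 0.18273388 0.28729649] [ 3.14083532e+00 -5.04873406e-04 -1.42871938e+00]
pred handle [315.98670959 239.76854548] index [251.18961457  28.9297637 ]
```

View pics/w9b.png

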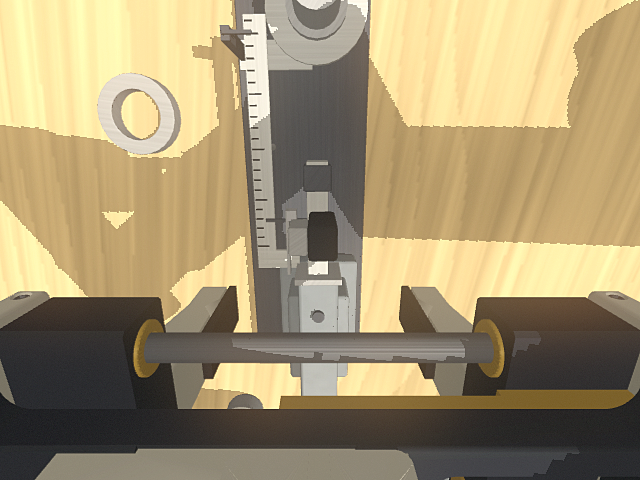

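The picture shows the handle block at (321,236), the scale along column 258, the index blade ending at about (253,31), the pointer around (275,218), and the sleeve standing on the pad at (315,10). I read blade tips and handle numerically.

Run:
```python
from h import *
np.set_printoptions(linewidth=250)
w=load('w9'); g=w['img'].mean(2).astype(int)
m=(g<30); k,l,st,ce=cv2.connectedComponentsWithStats(m.astype(np.uint8)); i=l[240,321]; print('handle',st[i],ce[i])
print('index');print(g[22:46,216:270:2]); print('pointer');print(g[206:232,254:306:2])
```

```text
handle [     0      0    640    480 301953] [321.99169738 236.37610158]
index
[[183 190 189 190 187 187 189 189 193 137  92 109 110 121 211 212 213 207 203 194 203 200 198 201 200  80 146]
 [183 190 192 192 189 190 190 190 193 136  88 111 111 113 204 203 202 199 201 196 203 200 198 201 203  73 155]
 [184 192 195 197 194 195 196 193 192 135  85 112 110 114 203 200 199 197 201 195 203 200 198 201 202  73 224]
 [184 190  94 101 102 101 101 197 192 136  85 111 111 114 202 202 199 197 201 196 204 200 198 201 202  90 190]
 [183 193 104 113 112 114  99 203 193 134  94 111 112 115 203 201 199 197 201 196 204 200 198 200 202  90 148]
 [183 192 103 114 112 114 110 151 129 137  90 111 110 108 206 202 201 198 201 196 204 200 198 200 203  93 106]
 [184 194 102 115 114 113 111  83 136 137  90 113 110 111 210 207 205 200 201 196 204 200 198 201 201 109  82]
 [185 194 101 114 113 114 112  95 109 122 106 110 112 110 159 157 157 133 205 196 203 201 198 201 203 109  79]
 [184 194  70 114 113 112 113 113 112 110 113 112 110 110 105 101 101 101 211 199 206 201 197 200 203 111  73]
 [185 194 105 116 113 1
[... 3733 characters left out ...]
  72  72  71 102 123 121  90  91  93  94  92  93  92  93]
 [ 70 129 141 141 141 141 136 135 135 138 140  67  72  73  71 103 122 122  93  92  92  91  91  91  92  91]
 [ 71 126  79  79  76 142 136 137 135 138 140  67  71  74  71 104 123 110  91  90  91  89  90  89  91  90]
 [ 73 104  46  44  43 145 136 137 136 138 139  65  73  71  74 103 123  92 111 109 108 104 109 108 112 108]
 [ 72 112 148 148 146 141 136 136 135 138 141  65  72  72  70 104 124 109 118 118 116 119 117 120 118 119]
 [ 74 109 139 137 138 140 134 137 135 137 140  65  71  71  74 103 123 110 119 117 116 119 119 120 116 121]
 [ 72 111 137 134 135 139 135 137 135 137 140  64  71  71 108 103 123 109 120 117 116 117 121 117 119 119]]
```

```bash
cat >> h.py <<'E'
G=np.array([np.cos(np.radians(-81.8)),np.sin(np.radians(-81.8)),0]); GY=np.array([-G[1],G[0],0]); PAD=np.array([.5415,-.0305,.02])
def gx(p): d=np.array(p)-PAD; return np.round([1000*d@G,1000*d@GY,1000*p[2]],1)   # gauge axes about pad centre
E
python3 - <<'E'
from h import *
np.set_printoptions(linewidth=250)
w=load('w9'); g=w['img'].mean(2).astype(int)
a=onz(w,251,31.1,.105); b=onz(w,265.5,220.7,.106); print('index',gx(a),'pointer',gx(b),'ext',(a-b)@G)
print(g[206:268:2,300:346:2])
t=load('t9'); print(arm.get_state()['eef_pos'],gx(arm.get_state()['eef_pos']))
E
```

```text
index [-47.2  56.9 105. ] pointer [-217.8   52.   106. ] ext 0.17052561955087475
[[ 99 101 100 100 136 133 131 132 132 134 132 133 129 138  88  99  98  97 100  99  70  69  69]
 [101  96  99 100 136 132 132 130 132 134 132 131 131 138  87  99 102  97  99 105  66  70  68]
 [100  98 100 101 136 135 137 136 137 139 138 139 137 144  91 102 101  99  98 101 103  70  69]
 [100  98  99  99 144  71  24  26  28  27  27  27  29  31  32  32  31 103  99 100  99 102  67]
 [ 99  98 100  99 145  33  40  42  41  42  38  42  39  38  40  39  38  70  99 104  99 101  64]
 [103 100 101 100 148  36  39  38  42  43  41  44  39  42  44  39  40  43 102  99 100 102 104]
 [ 59  62  62  65 118  39  40  40  40  43  40  41  43  41  43  38  42  42 105  99 100  99  99]
 [ 94  95  93  93  49  40  40  39  40  41  44  43  40  39  41  43  42  40 108 101 101  99  98]
 [ 93  93  93  93  42  42  44  41  40  42  43  43  40  44  42  42  41  42  72 102 100 101  99]
 [ 93  93  91  92  33  41  43  44  40  42  42  43  42  41  44  43  43  46  48 104 101 102  99]
 [ 91  92  91  91  35  43  45  43  45  45  44  44  42  43  47  45  46
[... 1284 characters left out ...]
47  50  50  48  50  49  49  50  52  49  52  51  50  50  79  75  76  73]
 [ 72  76  78  82  40  49  50  49  51  51  55  51  51  50  52  51  53  51  52  89  85  84  87]
 [ 77  82  83  84  95  46  51  51  48  50  50  51  54  51  50  52  50  50  54  86  86  85  88]
 [ 78  87  85  83 146  54  44  43  41  51  50  49  47  49  41  50  48  53  78  85  83  84  83]
 [ 96 100  99  98 139 146 143 151 215 215 211 210 208 219  89 111 111 109 108 113 143 143 142]
 [ 96  97  97  95 137 140 137 205 199 200 197 196 193 208  70  96  96  96  99  99 158 155 154]
 [ 98  99  98  96 131 139 201 197 198 201 196 196 196 208  71  98  98  96  98  97 162 155 154]]
[0.50960653 0.18273388 0.28729649] [-215.6   -1.2  287.3]
```

Run:
```python
from h import *
w=load('w9')
for u,v in ((322.7,243),(307.7,243),(337.7,243),(322.5,260.7),(322.5,226)): print(u,v,gx(onz(w,u,v,.19)))
# height check: handle rear edge/width two views: width 24 mm
t=load('t6')
print('top handle',gx(onz(t,278.6,249.2,.19)))
for y in (0,.004):
  h=PAD+G*(-.2178)+GY*y; print(h)
  jog(h[0],h[1],.146,np.radians(-81.8))
```

```text
322.7 243 [-215.4   -5.4  190. ]
307.7 243 [-215.4    6.4  190. ]
337.7 243 [-215.4  -17.3  190. ]
322.5 260.7 [-230.2   -5.3  190. ]
322.5 226 [-201.5   -5.2  190. ]
top handle [-214.2  -11.2  190. ]
[0.51043542 0.18507326 0.02      ]
t 15.78 deltas [-0.04, -0.02, 2.35] -0.01 q [0.71, 0.1, -0.18, 0.0, -1.28, -0.56]
[0.51439452 0.18564378 0.02      ]
t 15.78 deltas [-0.04, -0.09, 2.35] -0.01 q [0.71, 0.1, -0.18, 0.0, -1.28, -0.56]
```

>>> {"method": "jog_arm", "body": {"deltas": [[[0, 0, 0.5, 0], [0, 0, 1.1, 0], [0, 0, 1.6, 0], [0, 0, 2.0, 0], [0, 0, 2.25, 0], [0, 0, 2.35, 0], [0, 0, 2.35, 0]]]}}

```text
t: 16.65
eef_pos: [0.5099, 0.1836, 0.147]
ee_rot: [-3.141, -0.0, -1.428]
force: [-0.3, 0.2, 0.3]
width: 0.084
gripper_force: 0.0
```

>>> {"method": "jog_arm", "body": {"deltas": [[[0, 0, 0, 0], [0, 0, 0, 0], [0, 0, 0, 0], [0, 0, 0, 0], [0, 0, 0, 0], [0, 0, 0, 0], [0, 0, 0, 0], [0, 0, 0, 0]]], "grip": 25, "squeeze": 25}}

```text
t: 17.65
eef_pos: [0.5097, 0.1839, 0.1471]
ee_rot: [-3.141, 0.0, -1.428]
force: [-0.5, -0.0, 4.6]
width: 0.0311
gripper_force: 25.0
```

The button is fully in (31 mm). I draw the boom out along tool x.

>>> {"method": "jog_arm", "body": {"deltas": [[[0.1, 0, 0, 0], [0.3, 0, 0, 0], [0.6, 0, 0, 0], [0.9, 0, 0, 0], [1.2, 0, 0, 0], [1.5, 0, 0, 0], [1.8, 0, 0, 0], [2.0, 0, 0, 0]]]}}

```text
t: 18.65
eef_pos: [0.5277, 0.0641, 0.1471]
ee_rot: [-3.14, 0.001, -1.429]
force: [2.0, 5.6, 3.6]
width: 0.0312
gripper_force: 25.0
```

>>> {"method": "jog_arm", "body": {"deltas": [[[0.2, 0, 0, 0], [0.4, 0, 0, 0], [0.6, 0, 0, 0], [0.7, 0, 0, 0], [0.75, 0, 0, 0], [0.78, 0, 0, 0], [0.8, 0, 0, 0], [0.8, 0, 0, 0]]]}}

```text
t: 19.65
eef_pos: [0.5348, 0.0173, 0.1471]
ee_rot: [-3.139, 0.0, -1.428]
force: [4.6, 4.5, 2.0]
width: 0.0307
gripper_force: 25.0
```

Run:
```python
from h import *
np.set_printoptions(linewidth=250)
w=shot('wrist','w10'); s=shot('scene','s10');shot('top','t10'); st=arm.get_state(); print(gx(st['eef_pos']),st['force'],st['width'],st['gripper_force'],st['t'])
I=PAD+G*-.0472+GY*.0569; I[2]=.105; P=PAD+G*-.048+GY*.052;P[2]=.106
print(proj(w,I),proj(w,P),proj(s,I),proj(s,P))
u,v=proj(w,I).astype(int); g=w['img'].mean(2).astype(int); print(v-14,u-40); print(g[v-14:v+16,u-40:u+40:2])
```

```text
[-48.3   0.2 147.1] [3.60391152 3.76596868 2.4029862 ] 0.031089053245473973 24.983416199684143 19.8
[228.75594949 269.06209951] [236.19157801 270.82799623] [300.19840502 242.06633909] [300.86224439 240.58009092]
255 188
[[127  52  62 ...  71  72  71]
 [106  58  62 ...  72  75  71]
 [ 55  61  64 ...  71  73  70]
 ...
 [121 124 126 ...  66  71  70]
 [121 124 126 ...  67  69  69]
 [120 125 126 ...  68  68  68]]
```

Run:
```python
from h import *
np.set_printoptions(linewidth=300,threshold=100000)
g=load('w10')['img'].mean(2).astype(int); print(list(range(196,276,2)));
for r in range(254,294): print(r,g[r,196:276:2])
```

```text
[196, 198, 200, 202, 204, 206, 208, 210, 212, 214, 216, 218, 220, 222, 224, 226, 228, 230, 232, 234, 236, 238, 240, 242, 244, 246, 248, 250, 252, 254, 256, 258, 260, 262, 264, 266, 268, 270, 272, 274]
254 [ 63  63  62  62  58  59  56  57  55  57  53 142 135 136 133 134 133 134 130 132 137 135 132 132 134 135 135  74  70  73  73  70  70  71  73  72  71  72  71  71]
255 [ 63  64  64  58  57  57  56  56  57  56  49 142 134 134 132 133 133 135 130 132 137 132 133 133 134 134 132  74  73  73  70  71  71  71  72  71  70  69  72  72]
256 [ 63  64  60  58  55  58  58  58  56  54  55 136 133 136 132 133 133 135 132 131 136 134 133 133 135 135 134  78  70  73  70  71  70  72  75  71  73  72  73  72]
257 [ 62  61  56  58  56  57  55  57  57  54  97 133 132 134 131 134 132 134 131 129 136 133 133 132 134 134 132  78  71  73  69  72  72  71  73  70  68  72  72  71]
258 [ 64  62  57  55  58  57  55  57  56  54 129 126 133 135 131 133 134 134 131 131 136 133 133 132 134 135 132  78  73  72  71  71  72  70  74  71  71  69  71  72]
259 [ 65  59  57  59  57  55  57  54  54  82 124 125 133 135 131 133 
[... 5040 characters left out ...]
110 111 110 111 109 111 110 110 109]
290 [125 124 127 133 131 131 128 125 124 120 117 120 124 134 133 134 135 134 134 132 129 134 132 133 132 133 134 133  81 106 111 110 109 108 111 112 110 111 111 110]
291 [124 123 130 131 132 130 127 125 122 119 117 121 123 137 139 140 140 137 136 136 128 131 133 135 131 131 134 131  81 116 110 112 110 111 110 110 110 109 111 110]
292 [124 122 129 131 131 129 126 125 123 119 116 121 123 135  74  78  77  77  79 139 129 132 132 134 132 131 134 132  78 114 110 110 110 110 110 109 112 112 109 110]
293 [125 124 128 133 131 130 127 125 122 119 117 120 124 136  23  29  28  23  23 142 130 132 132 134 131 131 134 132  81 114 110 110 110 111 110 110 111 110 110 110]
```

Run:
```python
from h import *
w=load('w10')
for dz in (0,.0015):
    print(gx(onz(w,228.5,270.5,.105+dz)),gx(onz(w,235,272.7,.106+dz)), gx(onz(w,228.5,268.4,.105+dz)),gx(onz(w,235,270.4,.106+dz)))
a,b=onz(w,228.5,270.5,.105),onz(w,235,272.7,.106); print('still to draw, units',(a-b)@G/.06)
```

```text
[-48.2  57.1 105. ] [-49.3  52.9 106. ] [-46.7  57.  105. ] [-47.7  52.7 106. ]
[-47.6  56.7 106.5] [-48.7  52.4 107.5] [-46.1  56.6 106.5] [-47.1  52.3 107.5]
still to draw, units 0.018254025032608555
```

>>> {"method": "jog_arm", "body": {"deltas": [[[0.01, 0, 0, 0], [0.02, 0, 0, 0], [0.02, 0, 0, 0], [0.02, 0, 0, 0], [0.02, 0, 0, 0]]]}}

```text
t: 20.42
eef_pos: [0.5349, 0.0163, 0.1471]
ee_rot: [-3.139, 0.0, -1.428]
force: [3.8, 3.9, 1.7]
width: 0.0311
gripper_force: 25.0
```

Run:
```python
from h import *
w=shot('wrist','w11'); t=shot('top','t11'); s=shot('scene','s11'); g=w['img'].mean(2).astype(int)
print('index col',g[262:278,212:226:4].mean(1).astype(int)); print('ptr col',g[262:278,240:248:2].mean(1).astype(int))
st=arm.get_state(); print(gx(st['eef_pos']),st['force'].round(1),st['width'],st['gripper_force'],st['t'],st['qd'].round(3))
# sleeve: rows/cols in the wrist view against a sleeve upright on the pad
for n,p in (('foot',PAD),('rim',PAD+[0,0,.07])): print(n,[proj(w,p+GY*k).round(0).tolist() for k in (-.025,.025)])
u,v=proj(w,PAD+[0,0,.07]+G*.02); print(u,v, g[int(v)-90:int(v)+60:8,int(u)-60:int(u)+64:6])
```

```text
index col [110 116 131 132 101  80  53  56  68  70  68  67 102 132 127 126]
ptr col [133 133 133 132 135 138  93  50  58  71  68  66  67 124 136 132]
[-47.3   0.2 147.1] [3.4 4.5 3.5] 0.030991643653777483 24.98044788837433 20.575 [-0.001 -0.001  0.     0.001  0.002 -0.001]
foot [[348.0, 179.0], [288.0, 179.0]]
rim [[358.0, 193.0], [279.0, 193.0]]
318.29226230014723 160.4026427637651 [[187 193 198 202 201 192 197 197 199 190 190 194 197 199 201 197 196 197
  198 198 197]
 [188 193 199 202 199 192 196 197 200 188 191 195 196 200 201 196 196 198
  197 197 196]
 [186 194 198 202 197 193 196 198 198 186 193 195 198 200 198 196 195 198
  196 197 195]
 [188 194 199 201 194 193 196 198 196 186 194 195 199 201 197 195 195 199
  197 197 195]
 [189 194 200 201 191 194 196 198 194 186 193 196 199 201 195 195 196 199
  197 197 197]
 [116 118 116 118 117 120 121 121 115 122 150 121 117 123 122 122 122 120
  121 120 122]
 [114 116 113 117 118 214 202 203 203 204 204 206 206 206 207 217 120 120
  122 119 121]
 [111 115 114 215 203 204 203 204 204 204 204 204 204 204 205 203 204 213
  121 120 120]
 [
[... 277 characters left out ...]
2 142 143 127 130 159 184 187 188 183 187 134 188 186 209 208
  208 210 209]
 [141 143 143 144 123 127 184 182 185 186 183 186 184 185 185 183 187 204
  206 205 206]
 [139 139 139 141 126 129 128 133  67  65  75  76  75 188 183 184 181 206
  207 207 206]
 [138 139 139 139 126 127 130 193 188 190 193 196 193 207 185 181 185 208
  208 208 210]
 [133 133 134 135 122 124  95 103 106 106 108 108 112 113  99 184 178 206
  207 207 208]
 [137 135 136 138 122 122  93 108 105 109 109 112 113 110  68 179 181 204
  205 206 205]
 [107 139 139 139 121 128  91 104 107 107 109 111 109 111  86 128 129 199
  200 200 184]
 [ 72 140 138 137 138 121  72  77  76  76  75  80  81  83  87 124 198 198
  198 203 117]]
```

The pointer is level with the index to about 0.1 mm, the button is squeezed in, and the sleeve's rim appears where an upright sleeve would put it. I hand in.

```bash
python3 -c "
from station import arm
print(arm.job_done())"
```

```text
the job is handed in; nothing more can be done
None
```

The job is handed in at about 20.6 s of the 54 s: the sleeve stands upright, flange down, on the pad and released, and the boom is held with its button squeezed in (31 mm across, 25 N) and its pointer within about 0.1 mm of the index by wrist-camera measurement; I did not touch the can, ring or bottle.

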